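# Drop the lid of the specimen case onto the fingers and lower it shut

### The job

The glazed lid of the wooden specimen case stands open on a small steel prop rod at the end of the case nearest the robot. With the fingers under the lid, push the prop outward, away from the case, so that the lid drops only a little way and is caught on the upper side of the fingers; let it rest there a moment, then lower it on the fingers until it is fully shut, with no bang at the end. Nothing is gripped or forced: do not raise the lid above where it stands, and leave the amber inside and the things round the case where they are.

Things in the scene. Friction and masses are not known exactly. Their poses are not given: they have to be found in the camera images.
- case: Wooden case, fixed to the table: 150 mm deep (x), 240 mm wide (y), rim 70 mm above the table, walls 8 mm. Origin: centre of its underside, on the table. z up; +x from its front to its hinges at the back, +y to its end nearest the robot. It stands across: its front faces the robot's right, more or less. Near end: y = +120 mm; outside of the front wall: x = -75 mm.
- lid (a joint): Angle of the lid in rad: 0 shut, flat on the rim; grows as it opens. It starts at 0.70, lying loose on the prop; its weight (0.26 to 0.44 kg) pulls it shut, the hinge has almost no friction and nothing holds it once the prop is gone. Wooden frame 12 mm thick, members 26 mm wide round a clear pane.
- lid_hinge (a point): Middle of the hinge line, on the lid's underside: in the case's axes x = +75 mm, y = 0, z = 70 mm. The hinge line runs along the case's y.
- lid_front (a point): Middle of the lid's lower front edge, 164 mm from the hinge line; moves with the lid. In the case's axes x = -50, z = 176 mm at the start, x = -89, z = 70 mm when shut. The lid is 268 mm wide: shut, it overhangs the case by a 14 mm lip at the front and both ends, so that fingers in front of the case can carry it by that lip right down to shut.
- prop (a joint): Angle of the prop in rad: 0 standing, leaning 0.05 in towards the case against its stop; grows as it swings outward (to the case's +y) about an axis along the case's x; at 2.2 it hangs outside the case. It does not spring back. A push outward of 1 to 3 N, some 12 to 18 mm at the tip, takes it from under the lid's end and the lid falls.
- prop_tip (a point): Centre of the rounded tip of the prop, a round steel rod 7 mm thick, 94 mm from pivot to here, outside the case's near end wall; the lid's near end member rests on it. Moves with the prop. At the start in the case's axes about x = -35, y = +122, z = 158 mm.
- prop_pivot (a point): Pivot of the prop: in the case's axes x = -35 mm, y = +127 mm, z = 64 mm.
- amber_oval: Dark oval piece of amber, 34 x 47 x 34 mm, loose on the lined floor in the near part of the case (floor 16 mm above the table). Origin under its centre.
- amber_02: Flat piece of amber, 33 x 51 x 16 mm, loose in the middle of the case. Origin under its centre.
- amber_14: Flat piece of amber, 31 x 59 x 15 mm, loose in the far part of the case. Origin under its centre.
- pen: White marker pen with a black cap, 17 x 135 x 16 mm, lying on the table towards the robot's right. Origin under its centre.
- cone: Pale metal cone, 49 mm across and 76 mm high, standing towards the robot's right. Origin under its centre.
- tweezers: Steel tweezers, 11 x 128 x 9 mm, lying to the left of the case, seen from the robot. Origin under their centre.
- amber_06: Orange piece of amber, 31 x 49 x 16 mm, lying on the table to the left of the case, seen from the robot. Origin under its centre.

How it is judged:
By the outcome, as a careful person would: the job done as asked, in the order asked, and still so for the second after the job is handed in, with the robot touching nothing.
It also fails if it takes over 42 s, if anything falls off the work surface, if the arm or the gripper's body presses on something with over 40 N, if the wrist force passes 120 N, or if a joint passes its speed limit or range.

### The arm

A 6-joint arm with a two-finger parallel gripper is mounted at the origin on a cart in front of the work surface, level with it; the furniture and walls round the work are solid. World frame = base frame: x ahead of the robot, y to its left, z up, the work surface at z = 0. Lengths are in mm, angles in rad, forces in N, time in s.
With the tool pointing down it reaches from about 350 to 875 mm from the base axis. Payload 4.2 kg.
Tool frame: the origin (TCP) lies between the finger pads; the fingertips stand 19 mm ahead of it and the grasp point (between the pads) is the TCP (bot.tips_ahead is the distance from the TCP to the fingertips, in mm); z points along the fingers, y is the line along which they close (so a half turn about z gives the same grasp; the last joint's range is limited). The gripper opens to 85 mm and grips with 20 to 120 N. Pads are 22 mm wide; open, the fingers measure 114 mm over their backs; the gripper's body (76 mm by 85 mm) begins 54 mm behind the grasp point. The pads swing forward as they close: fully open they stand 13 mm farther back than shut.
Start: joints at [-1.024, 0.385, 0.008, 0, -1.194, -0.259], TCP at [177.418, -599.268, 250.312] pointing down, gripper open.
Joint ranges: [-3.14, 3.14], [-1.21, 2.06], [-1.07, 1.41], [-3.16, 2.05], [-2.99, -0.16], [-3.1, 3.1]. Speed limits (rad/s): [2.79, 2.79, 3.14, 3.14, 3.14, 3.14].

### API

Orientations are given as a rotation vector (axis times angle).
In Python, from cell import bot, imaging, job gives the robot as it stands.
- The arm moves only by the tool drive_tool, never from a script. Its argument "plan" is a list of rows, each an object with "turn": the turn, a rotation vector about the tool's x, y, z in degrees, a list of three; "linear": the shift along the tool's x, y, z in cm, a list of three; "grip": the closure, from -1 (fully open) to 1 (shut). A call has 1 to 12 rows; each row is the pose to reach, as a shift and turn from the pose commanded when the call began, along the tool's axes at that moment; what a row does not reach only later rows make up. A row lasts 1/12 s, in which the tool goes at most 41.7 mm and 7.16 degrees, less where a joint would pass 70% of its speed; a pose out of reach is approached as far as the arm can. A call with a gripper value outside its range is refused whole. The fingers move at their own pace and stop on an object; "force" is the grip in N (left out, the last holds). Time passes only in rows, so rows that repeat a pose let the fingers close. It gives the time, the measured TCP pose, the force, the opening and the grip force at its end, in the units of the state.
- bot.get_obs(): the state, without advancing time (a new reading comes with each control period).
- imaging.get_image(name): name is "side" or "top" or "wrist"; returns (picture, depth): 420x560x3 uint8, blue, green, red; 420x560 float32, mm along the optical axis (not along the pixel's ray), 0 where there is no reading.
- imaging.camera_model(name): a dict with "fx", "fy", "cx", "cy" (pixels), "extrinsics" (4x4, takes a point from camera to world coordinates); the wrist camera has in their place "T_tool_cam" (4x4, takes a point from camera to tool coordinates, whose origin is the TCP and whose axes are the flange's). Camera axes: x right, y down, z forward; pixel columns grow to the right and rows downward; lengths in mm; the calibration is good to about 2 mm. A picture is of the moment at which its call begins: read the wrist's pose just before it. camera_model takes no time and is no camera call.
- job.sign_off(): hands the job in; it is judged then, once.
The state is a dict: "time": time; "q": joint angles; "qd": joint speeds; "tau": joint torques, N m; "eef_pos": TCP position; "orientation": TCP orientation; "wrist_force": force on the tool from outside, world axes, zero at the start; "moment": the same for the moment, N m; "grip_width": finger opening in mm; "grip_force": force on a finger pad.
Only numpy, scipy, OpenCV 4.12 (cv2) and the standard library are available. Lean on these libraries where they do the work, as an engineer would, in place of code of your own. Each camera call takes 0.05 s, during which the arm holds its last target. There are 200 camera calls.

## Working session

There is one attempt and no reset: what is moved stays moved. The work goes in short steps, Python scripts to look and compute and a tool call to move; the robot and the scene stay as the last step left them, time stands still between calls to the robot, and variables do not carry over. Pictures are saved under pics/ and viewed, at most 10 in all, crops included, and the job is handed in when it is done.

Besides the shell and the picture viewer there is one more tool, called after "Request:" as name(argument=value, ...), one argument or row to a line, values as JSON. drive_tool: Moves the arm, as the interface text tells. Its arguments: {"type":"object","properties":{"plan":{"type":"array","items":{"type":"object","properties":{"turn":{"type":"array","items":{"type":"number"}},"linear":{"type":"array","items":{"type":"number"}},"grip":{"type":"number"}}}},"force":{"type":"number"}},"required":["plan"]}

```bash
mkdir -p pics; ls; cat > h.py <<'E'
import numpy as np, cv2
from cell import bot, imaging, job
from scipy.spatial.transform import Rotation as R
def grab(n,f):
    im,d=imaging.get_image(n); cv2.imwrite('pics/'+f+'.png',im); np.savez('pics/'+f+'.npz',im=im,d=d); return im,d
def pt(n,u,v,d):
    m=imaging.camera_model(n); p=np.array([(u-m['cx'])/m['fx']*d,(v-m['cy'])/m['fy']*d,d,1]); return (np.array(m['extrinsics'])@p)[:3]
E
python3 - <<'E'
from h import *
for n in('side','top'):
    grab(n,n+'0'); m=imaging.camera_model(n); print(n,m['fx'],m['cx'],m['cy'],np.round(m['extrinsics'],3).tolist())
print(bot.get_obs()); print(bot.tips_ahead)
E
```

```text
pics
side 478.83346225335276 283.2013122154269 201.02689707203564 [[-0.904, -0.174, 0.392, 44.754], [-0.428, 0.397, -0.812, 999.178], [-0.014, -0.901, -0.433, 636.011], [0.0, 0.0, 0.0, 1.0]]
top 457.0581229239337 276.5613465453629 203.1142261730705 [[0.008, -0.989, 0.145, 310.316], [-1.0, -0.008, -0.004, -1.729], [0.005, -0.145, -0.989, 1639.777], [0.0, 0.0, 0.0, 1.0]]
{'time': 0.1, 'q': array([-1.02439323e+00,  3.85524579e-01,  6.72580914e-03, -4.28955058e-04,
       -1.19397876e+00, -2.58576286e-01]), 'qd': array([-0.00074983, -0.00126811,  0.00611571,  0.00191805, -0.0005492 ,
        0.00116938]), 'tau': array([-5.57683215e-04, -3.93319845e+01,  1.88928777e+01,  4.19793516e+00,
       -2.60190034e-03,  1.06980856e-06]), 'eef_pos': array([ 177.28044112, -598.81955512,  249.29034612]), 'orientation': array([ 4.50253413e-01, -3.10874502e+00, -3.10829272e-03]), 'wrist_force': array([0.38635709, 0.0176453 , 0.24086272]), 'moment': array([-0.05308649,  0.00229719, -0.03822927]), 'grip_force': 0.0, 'grip_width': 85.52944910624271}
19.0
```

View pics/side0.png

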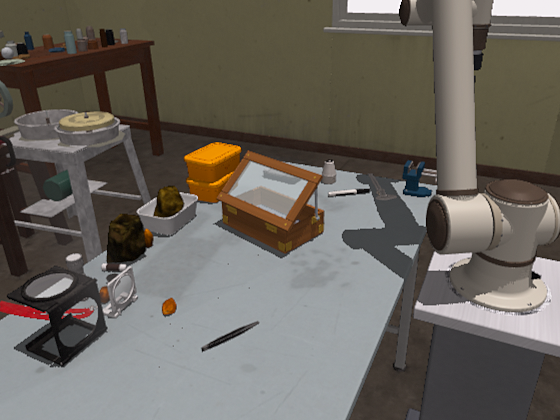

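View pics/top0.png

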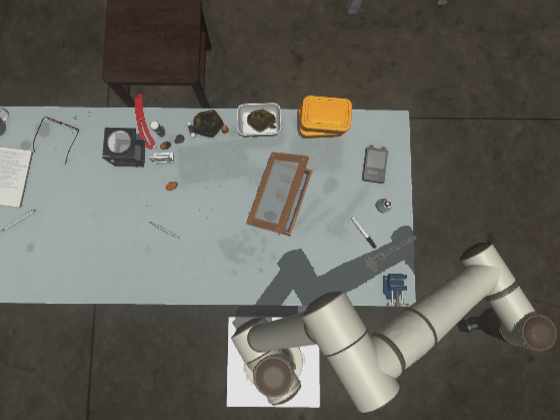

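The side view shows the open case around (270,210), with the hinge side towards that camera and the prop at about (316,200). The top view shows the lid at about (280,195), with its near end around (275,232).

```bash
python3 - <<'E'
from h import *
a=np.load('pics/side0.npz'); b=np.load('pics/top0.npz')
c1=cv2.resize(a['im'][145:255,210:335],None,fx=3.2,fy=3.2,interpolation=cv2.INTER_CUBIC); c2=cv2.resize(b['im'][145:245,240:320],None,fx=3.52,fy=3.52,interpolation=cv2.INTER_CUBIC)
h=min(len(c1),len(c2)); cv2.imwrite('pics/crop0.png',np.hstack([c1[:h],c2[:h]])); print(c1.shape,c2.shape)
# clouds of wood pixels
for n,z,(v0,v1,u0,u1) in(('side',a,(145,255,210,335)),('top',b,(145,245,240,320))):
    im=z['im'];d=z['d'];hsv=cv2.cvtColor(im,cv2.COLOR_BGR2HSV)
    P=[]
    for v in range(v0,v1):
        for u in range(u0,u1):
            H,S,V=hsv[v,u]
            if 3<=H<=18 and S>110 and d[v,u]>0: P.append(pt(n,u,v,d[v,u]))
    P=np.array(P); np.save('pics/cl_'+n,P); print(n,len(P),P.min(0).round(),P.max(0).round())
    t=P[(P[:,2]>90)]; r=P[(P[:,2]>66)&(P[:,2]<76)]
    print(cv2.minAreaRect(t[:,:2].astype(np.float32)), cv2.boxPoints(cv2.minAreaRect(t[:,:2].astype(np.float32))).round())
    A=np.c_[t[:,:2],np.ones(len(t))]; s=np.linalg.lstsq(A,t[:,2],rcond=None)[0]; 
    for _ in range(5):
        k=abs(A@s-t[:,2])<6; s=np.linalg.lstsq(A[k],t[k,2],rcond=None)[0]
    print('plane',s,k.mean(), 'slope',np.arctan(np.hypot(*s[:2])),'dir',np.degrees(np.arctan2(-s[1],-s[0])))
E
```

```text
(352, 400, 3) (352, 282, 3)Traceback (most recent call last):
  File "<stdin>", line 12, in <module>
  File "h.py", line 7, in pt
    m=imaging.camera_model(n); p=np.array([(u-m['cx'])/m['fx']*d,(v-m['cy'])/m['fy']*d,d,1]); return (np.array(m['extrinsics'])@p)[:3]
ValueError: time passes only in moves, steps and waits
```

View pics/crop0.png

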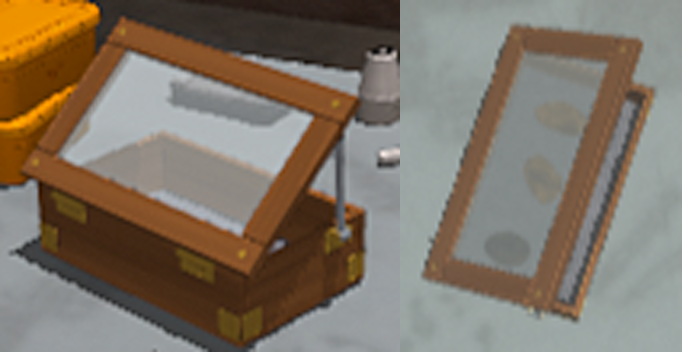

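The crop shows the lid hinged on its left side (top view), open to the robot's right. The prop stands at the near end, close to the lid's front corner, at about (345,190) in the crop.

```bash
cat >> h.py <<'E'
def cloud(n,z,box):
    im=z['im'];d=z['d'];hsv=cv2.cvtColor(im,cv2.COLOR_BGR2HSV).astype(int); v0,v1,u0,u1=box
    k=(hsv[...,0]>=3)&(hsv[...,0]<=18)&(hsv[...,1]>90)&(d>0); w=np.zeros_like(k); w[v0:v1,u0:u1]=1; v,u=np.nonzero(k&w); D=d[v,u]
    m=imaging.camera_model(n); return (np.array(m['extrinsics'])@np.c_[(u-m['cx'])/m['fx']*D,(v-m['cy'])/m['fy']*D,D,D*0+1].T).T[:,:3]
E
python3 - <<'E'
from h import *
for n,box in(('side',(145,255,218,335)),('top',(145,245,240,320))):
    P=cloud(n,np.load('pics/%s0.npz'%n),box); np.save('pics/cl_'+n,P); print(n,len(P),P.min(0).round(),P.max(0).round())
    t=P[(P[:,2]>95)]
    A=np.c_[t[:,:2],np.ones(len(t))]; s=np.linalg.lstsq(A,t[:,2],rcond=None)[0]
    for _ in range(8):
        k=abs(A@s-t[:,2])<5; s=np.linalg.lstsq(A[k],t[k,2],rcond=None)[0]
    g=np.hypot(*s[:2]); e=-s[:2]/g; print('plane',s,k.mean(),'slope',np.arctan(g),'case +x dir',e,np.degrees(np.arctan2(e[1],e[0])))
    A=np.c_[P[:,:2],np.ones(len(P))]; Q=P[abs(A@s-P[:,2])<6]
    r=cv2.minAreaRect(Q[:,:2].astype(np.float32)); print(r,cv2.boxPoints(r).round(1).tolist())
    # lid edges in robust percentiles along e and its normal (case +y = e rotated +90)
    ey=np.array([-e[1],e[0]]); a=Q[:,:2]@e; b=Q[:,:2]@ey
    print('along x',np.percentile(a,[0,.5,2,98,99.5,100]).round(1),'along y',np.percentile(b,[0,.5,2,98,99.5,100]).round(1))
    r=P[(P[:,2]>64)&(P[:,2]<76)]; print('rim',len(r),cv2.boxPoints(cv2.minAreaRect(r[:,:2].astype(np.float32))).round(1).tolist())
E
```

```text
side 5118 [  430. -2595.  -764.] [1979.   99.  186.]
plane [-2.69720179e-01 -3.47397515e-01  2.90722813e+02] 0.14804917156600747 slope 0.414348797859762 case +x dir [0.61326337 0.7898785 ] 52.1741584934553
((681.0126953125, -58.96343994140625), (156.4301300048828, 493.9002685546875), 63.731929779052734) [[424.8999938964844, -19.799999237060547], [867.7999877929688, -238.39999389648438], [937.0999755859375, -98.0999984741211], [494.20001220703125, 120.5]]
along x [246.2 248.6 251.1 438.2 441.2 447.4] along y [-830.8 -827.9 -813.5 -347.6 -344.3 -341.3]
rim 370 [[405.1000061035156, -36.79999923706055], [799.0999755859375, -227.89999389648438], [877.4000244140625, -66.5999984741211], [483.3999938964844, 124.5]]
top 1458 [ 431. -129.   16.] [716.  92. 193.]
plane [-2.59909989e-01 -7.77293554e-01  2.78762295e+02] 0.8173469387755102 slope 0.6865763495825276 case +x dir [0.31711944 0.94838561] 71.51119028203826
((574.5304565429688, -7.841316223144531), (129.87783813476562, 265.1996765136719), 71.29619598388672) [[428.1000061035156, -26.799999237060547], [679.2999877929688, -111.9000015258789], [721.0, 11.100000381469727], [469.79998779296875, 96.19999694824219]]
along x [109.5 110.6 112.3 237.6 238.7 239.6] along y [-680.  -679.  -677.  -417.8 -415.9 -414.6]
rim 145 [[432.29998779296875, -56.0], [658.7000122070312, -130.6999969482422], [706.9000244140625, 15.600000381469727], [480.5, 90.30000305175781]]
```

```bash
python3 - <<'E'
from h import *
print([a for a in dir(bot) if a[0]!='_'],[a for a in dir(imaging) if a[0]!='_'],[a for a in dir(job) if a[0]!='_'])
m=imaging.camera_model('wrist'); print({k:np.round(v,3).tolist() for k,v in m.items()})
o=bot.get_obs(); Rc=R.from_rotvec(o['orientation']); print('R',Rc.as_matrix().round(3).tolist())
P=np.load('pics/cl_top.npy'); th=np.radians(71.4); e=np.array([np.cos(th),np.sin(th)]); ey=np.array([-e[1],e[0]])
r=P[(P[:,2]>60)&(P[:,2]<80)]; a=r[:,:2]@e; print('rim',np.histogram(a,bins=np.arange(70,250,4)))
for s in(1,-1):
  t=np.radians(40); z=np.r_[e*np.cos(t),-np.sin(t)]; y=s*np.r_[ey,0]; x=np.cross(y,z); T=R.from_matrix(np.c_[x,y,z])
  print(s,'x',x.round(2),'turn deg (tool axes)',np.degrees((Rc.inv()*T).as_rotvec()).round(1))
E
```

```text
['Unreachable', 'get_obs', 'tips_ahead'] ['camera_model', 'get_image'] ['sign_off']
{'fx': 327.25, 'fy': 327.25, 'cx': 279.533, 'cy': 212.806, 'T_tool_cam': [[-0.0, -0.954, -0.3, 77.431], [1.0, -0.0, 0.001, -0.601], [-0.001, -0.3, 0.954, -124.189], [0.0, 0.0, 0.0, 1.0]]}
R [[-0.959, -0.284, -0.001], [-0.284, 0.959, 0.002], [0.0, 0.002, -1.0]]
rim (array([ 0,  0,  0, 12, 79, 42,  6,  5,  3,  5,  0,  0,  0,  0,  0,  0,  0,
        0,  0,  0,  0,  0,  0,  0,  0,  0,  0,  0,  0,  0,  0,  0,  0,  0,
        0,  0,  0,  0,  0,  0,  1,  4, 16,  0]), array([ 70,  74,  78,  82,  86,  90,  94,  98, 102, 106, 110, 114, 118,
       122, 126, 130, 134, 138, 142, 146, 150, 154, 158, 162, 166, 170,
       174, 178, 182, 186, 190, 194, 198, 202, 206, 210, 214, 218, 222,
       226, 230, 234, 238, 242, 246]))
1 x [-0.21 -0.61 -0.77] turn deg (tool axes) [-23.8 -46.  -51.3]
-1 x [0.21 0.61 0.77] turn deg (tool axes) [-53.8  27.9 115.6]
```

```bash
cat >> h.py <<'E'
th=np.radians(71.4); O2=[157.0,-547.3]
def frame(): 
    e=np.array([np.cos(th),np.sin(th),0]); ey=np.array([-e[1],e[0],0]); return e,ey,e*O2[0]+ey*O2[1]
def w2c(p):
    e,ey,O=frame(); d=np.asarray(p)-O; return np.stack([d@e,d@ey,d[...,2]],-1)
def goal(tip,t=40,say=''):
    "tip: case coords of fingertip centre on axis; print linear (cm) and turn (deg) from the measured pose"
    o=bot.get_obs(); Rc=R.from_rotvec(o['orientation']); e,ey,O=frame(); a=np.radians(t)
    z=e*np.cos(a)-[0,0,np.sin(a)]; x=np.cross(ey,z); T=R.from_matrix(np.c_[x,ey,z])
    p=O+e*tip[0]+ey*tip[1]+[0,0,tip[2]]-z*bot.tips_ahead
    print(say,'lin',(Rc.inv().apply(p-o['eef_pos'])/10).round(2).tolist(),'turn',np.degrees((Rc.inv()*T).as_rotvec()).round(2).tolist())
def where():
    o=bot.get_obs(); Rc=R.from_rotvec(o['orientation']); z=Rc.apply([0,0,1])
    print('t',round(o['time'],2),'tip case',w2c(o['eef_pos']+z*bot.tips_ahead).round(1),'F',o['wrist_force'].round(2),'q',o['q'].round(2),'w',round(o['grip_width'],1))
E
python3 -c "
from h import *
where(); goal([-180,95,230])"
```

```text
t 0.1 tip case [-668.   188.3  230.3] F [0.39 0.02 0.24] q [-1.02  0.39  0.01 -0.   -1.19 -0.26] w 85.5
 lin [-34.84, 33.38, 0.77] turn [-23.81, -45.97, -51.33]
```

Request:
drive_tool(
  plan=[
    {"linear":[-11.6,11.1,0.3],"turn":[-7.9,-15.3,-17.1],"grip":1},
    {"linear":[-11.6,11.1,0.3],"turn":[-7.9,-15.3,-17.1],"grip":1},
    {"linear":[-11.6,11.1,0.3],"turn":[-7.9,-15.3,-17.1],"grip":1},
    {"linear":[-11.6,11.1,0.3],"turn":[-7.9,-15.3,-17.1],"grip":1},
    {"linear":[-23.2,22.2,0.5],"turn":[-15.9,-30.6,-34.2],"grip":1},
    {"linear":[-23.2,22.2,0.5],"turn":[-15.9,-30.6,-34.2],"grip":1},
    {"linear":[-23.2,22.2,0.5],"turn":[-15.9,-30.6,-34.2],"grip":1},
    {"linear":[-23.2,22.2,0.5],"turn":[-15.9,-30.6,-34.2],"grip":1},
    {"linear":[-34.8,33.4,0.8],"turn":[-23.8,-46.0,-51.3],"grip":1},
    {"linear":[-34.8,33.4,0.8],"turn":[-23.8,-46.0,-51.3],"grip":1},
    {"linear":[-34.8,33.4,0.8],"turn":[-23.8,-46.0,-51.3],"grip":1},
    {"linear":[-34.8,33.4,0.8],"turn":[-23.8,-46.0,-51.3],"grip":1},
  ],
)

```text
time: 1.1
eef_pos: [417.0, -178.7, 241.1]
orientation: [-1.374, 1.909, 0.643]
wrist_force: [1.1, -0.6, -0.3]
grip_width: -0.1
grip_force: 0.0
```

```bash
python3 -c "
from h import *
where(); goal([-180,95,230]); o=bot.get_obs(); print(o['eef_pos'],o['orientation'])"
```

```text
t 1.1 tip case [-178.7   95.1  228.9] F [ 1.14 -0.56 -0.28] q [-0.62  0.3  -0.12 -0.83 -1.51  0.51] w -0.1
 lin [-0.01, -0.0, -0.17] turn [0.05, 0.19, 0.08]
[ 417.04481574 -178.67738602  241.10801686] [-1.37423315  1.90892979  0.64310784]
```

```bash
python3 -c "
from h import *
goal([-165,95,115])"
```

```text
lin [7.87, -0.0, 8.35] turn [0.05, 0.19, 0.08]
```

Request:
drive_tool(
  plan=[
    {"linear":[7.9,0,8.35],"turn":[0,0.2,0.1],"grip":1},
    {"linear":[7.9,0,8.35],"turn":[0,0.2,0.1],"grip":1},
    {"linear":[7.9,0,8.35],"turn":[0,0.2,0.1],"grip":1},
    {"linear":[7.9,0,8.35],"turn":[0,0.2,0.1],"grip":1},
    {"linear":[7.9,0,8.35],"turn":[0,0.2,0.1],"grip":1},
    {"linear":[7.9,0,8.35],"turn":[0,0.2,0.1],"grip":1},
  ],
)

```text
time: 1.6
eef_pos: [421.3, -168.8, 129.4]
orientation: [-1.377, 1.917, 0.635]
wrist_force: [-0.1, 0.1, 0.6]
grip_width: 0.2
grip_force: 0.0
```

```bash
cat >> h.py <<'E'
def wpts(d,o):
    m=imaging.camera_model('wrist'); v,u=np.mgrid[:420,:560]
    C=np.stack([(u-m['cx'])/m['fx']*d,(v-m['cy'])/m['fy']*d,d],-1)@np.array(m['T_tool_cam'])[:3,:3].T+np.array(m['T_tool_cam'])[:3,3]
    return w2c(R.from_rotvec(o['orientation']).apply(C.reshape(-1,3))+o['eef_pos']).reshape(420,560,3)
E
python3 - <<'E'
from h import *
where(); o=bot.get_obs(); im,d=grab('wrist','w0'); W=wpts(d,o); np.save('pics/w0W',W)
for v in range(20,420,25): print(v,[ (u,*W[v,u].round().astype(int).tolist()) for u in range(20,560,60) if d[v,u]>0])
E
```

```text
t 1.6 tip case [-168.1   94.2  117.1] F [-0.06  0.15  0.65] q [-0.6   0.45 -0.22 -0.86 -1.32  0.69] w 0.2
20 [(20, -216, -34, 1), (80, -215, -5, 0), (140, -215, 25, 0), (200, -215, 55, 0), (260, -215, 85, 1), (320, -215, 114, 1), (380, -216, 144, 1), (440, -215, 174, 0), (500, -216, 202, 2)]
45 [(20, -201, -44, 1), (80, -201, -13, 1), (140, -200, 19, -1), (200, -201, 52, 0), (260, -200, 84, 0), (320, -200, 116, 0), (380, -201, 148, 1), (440, -201, 180, 1), (500, -200, 213, 0)]
70 [(20, -183, -58, 0), (80, -183, -23, 0), (140, -184, 13, 1), (200, -184, 48, 0), (260, -183, 83, 0), (320, -183, 118, 0), (380, -184, 153, 1), (440, -184, 188, 1), (500, -183, 223, 0)]
95 [(20, -164, -72, 1), (80, -163, -34, 0), (140, -164, 5, 1), (200, -162, 43, -1), (260, -164, 82, 1), (320, -162, 120, -1), (380, -164, 159, 1), (440, -163, 197, 0), (500, -163, 235, 0)]
120 [(20, -139, -90, 1), (80, -138, -48, 0), (140, -138, -5, 0), (200, -138, 37, 0), (260, -139, 80, 1), (320, -139, 123, 0), (380, -139, 165, 1), (440, -139, 208, 1), (500, -139, 250, 1)]
145 [(20, -108, -113, 0), (80, -108, -65, 0), (140, 
[... 1382 characters left out ...]
08, 142), (380, -218, 127, 142), (440, 1982, 1171, -40), (500, 1872, 1503, -32)]
345 [(20, 859, -780, 135), (80, -5, -88, 147), (140, -226, 54, 150), (200, -215, 69, 150), (260, -234, 89, 150), (320, -233, 105, 150), (380, -225, 124, 150), (440, 1993, 1146, 115), (500, 1868, 1462, 117)]
370 [(20, -36, -114, 166), (80, -36, -66, 166), (140, -232, 58, 156), (200, -211, 69, 157), (260, -237, 90, 156), (320, -241, 104, 156), (380, -205, 128, 157), (440, -234, 136, 156), (500, 1891, 1440, 258)]
395 [(20, -43, -104, 183), (80, -240, 48, 161), (140, -229, 58, 162), (200, -246, 77, 160), (260, -238, 90, 161), (320, -245, 104, 160), (380, -212, 126, 164), (440, -235, 134, 162), (500, -239, 147, 161)]
```

View pics/w0.png

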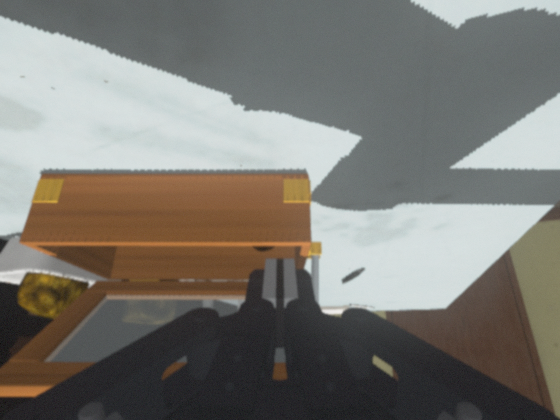

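The image is upside down, because the camera sits below the tool. The front wall spans rows 172–245 with its near end at column about 311. The prop stands at (315,260), and the fingertips show at (265–297, 258).

```bash
python3 - <<'E'
from h import *
W=np.load('pics/w0W.npy'); tip=np.array([-168.1,94.2,117.1])
for v in(185,205,225,238):
    r=W[v]; k=np.nonzero(abs(r[:,0]+72.5)<4)[0]; print('wall',v,k.min(),k.max(),r[k.min()].round(1),r[k.max()].round(1),'x fit',np.polyfit(r[k,1],r[k,0],1).round(4))
a=np.radians(40)
for v in(256,260,264,270,280,290,300,310):
    r=W[v]-tip; s=r[:,0]*np.cos(a)-r[:,2]*np.sin(a); n=r[:,0]*np.sin(a)+r[:,2]*np.cos(a); k=np.nonzero((abs(s)<90)&(abs(n)<60)&(abs(r[:,1])<60)&(W[v][:,2]>100))[0]
    if len(k): print('finger',v,k.min(),k.max(),'y',r[k,1].min().round(1),r[k,1].max().round(1),'s',np.percentile(s[k],[5,50,95]).round(1),'n',np.percentile(n[k],[5,50,95]).round(1))
for v in range(246,300,6):
    r=W[v]; k=[u for u in range(296,335) if r[u,2]>50 and -60<r[u,0]<0]; print('prop',v,[(u,*r[u].round(1).tolist()) for u in k[::2]])
# lid front edge/underside
L=W.reshape(-1,3); L=L[(L[:,2]>85)&(L[:,0]>-60)&(L[:,0]<70)&(abs(L[:,1])<140)]
print('lid underside fit',np.polyfit(L[:,0],L[:,2],1),len(L)); k=abs(np.polyval(np.polyfit(L[:,0],L[:,2],1),L[:,0])-L[:,2])<5; f=np.polyfit(L[k,0],L[k,2],1);print(f,np.arctan(f[0]),k.mean(),L[k].min(0),L[k].max(0))
E
```

```text
wall 185 37 310 [ -73.1 -118.2   18. ] [-72.2 120.9  17.4] x fit [-2.30000e-03 -7.24421e+01]
wall 205 31 309 [ -70.6 -119.8   36.1] [-72.2 119.4  36.6] x fit [-2.40000e-03 -7.22443e+01]
wall 225 24 310 [ -72.8 -118.4   55.3] [-72.5 119.6  55. ] x fit [-1.30000e-03 -7.22208e+01]
wall 238 20 310 [ -72.5 -118.4   66.6] [-72.4 119.2  66.4] x fit [-2.80000e-03 -7.21417e+01]
finger 260 266 293 y -6.0 6.4 s [-8.4 -7.3 -6.4] n [-11.8 -11.3 -10.8]
finger 264 265 294 y -6.3 6.7 s [-12.1 -11.4 -10.5] n [-11.6 -11.2 -10.8]
finger 270 253 306 y -11.9 12.3 s [-18.2 -16.7  -8.8] n [-11.7 -11.   -7. ]
finger 280 248 311 y -13.2 13.8 s [-26.3 -24.2 -17.6] n [-11.4 -10.3  -6.7]
finger 290 246 313 y -13.2 13.8 s [-34.3 -32.2 -26.2] n [-11.6 -10.4  -6.8]
finger 300 245 314 y -12.1 12.6 s [-44.5 -41.9 -38.2] n [-13.7 -12.1  -9.7]
finger 310 190 369 y -30.1 30.5 s [-50.4 -48.  -39.3] n [-13.6 -12.   -6.2]
prop 246 [(297, -1.5, 112.2, 51.4), (299, -37.1, 112.1, 62.4), (310, -43.8, 121.7, 64.4), (312, -40.5, 123.8, 63.4), (314, -39.2, 125.8, 63.0), (316, -40.1, 127.5, 63.3), (318, -40.1, 129.3, 63.3), (321,
[... 876 characters left out ...]
5.6, 124.4, 84.4), (315, -35.8, 126.1, 84.4), (317, -35.4, 128.0, 84.3)]
prop 276 [(311, -33.0, 122.6, 89.3), (313, -35.0, 124.2, 89.7), (315, -36.4, 125.9, 90.0), (317, -36.2, 127.7, 89.9)]
prop 282 [(312, -33.9, 123.2, 94.8), (314, -35.5, 124.9, 95.1), (316, -36.0, 126.6, 95.2), (318, -33.9, 128.6, 94.8)]
prop 288 [(313, -34.8, 123.8, 100.3), (315, -35.9, 125.5, 100.5), (317, -35.4, 127.3, 100.4)]
prop 294 [(314, -35.8, 124.4, 105.7), (316, -35.9, 126.1, 105.7), (318, -34.2, 128.1, 105.4)]
lid underside fit [ -0.76000725 138.05527428] 12025
[ -0.76569491 138.97666196] -0.6534704148916479 0.7997505197505198 [ -48.97111157 -133.34876829   87.12994242] [ 63.38113039  99.46328512 178.46922039]
```

```bash
sed -i 's/O2=\[157.0/O2=[159.5/' h.py; python3 -c "
from h import *
where(); goal([-96.6,84,190.8])"
```

```text
t 1.65 tip case [-170.7   93.8  117.7] F [-1.5   0.65  0.38] q [-0.6   0.45 -0.22 -0.86 -1.32  0.69] w -0.3
 lin [-10.36, -1.01, 0.92] turn [-0.21, -0.35, 0.13]
```

Request:
drive_tool(
  plan=[
    {"linear":[-5,-1.0,0.4],"turn":[0,-0.3,0.1],"grip":0.3},
    {"linear":[-5,-1.0,0.4],"turn":[0,-0.3,0.1],"grip":0.3},
    {"linear":[-10.35,-1.0,0.9],"turn":[-0.2,-0.3,0.1],"grip":0.3},
    {"linear":[-10.35,-1.0,0.9],"turn":[-0.2,-0.3,0.1],"grip":0.3},
    {"linear":[-10.35,-1.0,0.9],"turn":[-0.2,-0.3,0.1],"grip":0.3},
    {"linear":[-10.35,-1.0,0.9],"turn":[-0.2,-0.3,0.1],"grip":0.3},
    {"linear":[-10.35,-1.0,0.9],"turn":[-0.2,-0.3,0.1],"grip":0.3},
    {"linear":[-10.35,-1.0,0.9],"turn":[-0.2,-0.3,0.1],"grip":0.3},
  ],
)

```text
time: 2.32
eef_pos: [453.2, -101.9, 200.6]
orientation: [-1.372, 1.916, 0.646]
wrist_force: [0.1, -0.2, -0.4]
grip_width: 29.7
grip_force: 0.0
```

```bash
python3 - <<'E'
from h import *
where(); o=bot.get_obs(); im,d=grab('wrist','w1'); goal([-96.6,84,190.8]); goal([-27.6,84,132.9]); W=wpts(d,o)
z=R.from_rotvec(o['orientation']); tip=w2c(o['eef_pos']+z.apply([0,0,19])); a=np.radians(40)
for v in range(250,306,6):
    r=W[v]-tip; s=r[:,0]*np.cos(a)-r[:,2]*np.sin(a); n=r[:,0]*np.sin(a)+r[:,2]*np.cos(a); k=np.nonzero((abs(s)<60)&(abs(n)<25)&(abs(r[:,1])<60))[0]
    for kk in ([k[k<280],k[k>280]] if len(k) else []):
        if len(kk): print(v,kk.min(),kk.max(),'y',r[kk,1].min().round(1),r[kk,1].max().round(1),'s',np.percentile(s[kk],[5,95]).round(1),'n',np.percentile(n[kk],[5,95]).round(1))
E
```

```text
t 2.32 tip case [-96.9  85.3 188.4] F [ 0.14 -0.24 -0.37] q [-0.46  0.32 -0.2  -0.89 -1.34  0.48] w 29.7
 lin [-0.22, -0.12, -0.14] turn [0.15, 0.03, -0.28]
 lin [-0.22, -0.15, 8.86] turn [0.15, 0.03, -0.28]
262 190 279 y -59.6 -0.0 s [-9.4 56.3] n [-11.4  20.6]
262 281 350 y 1.3 47.1 s [-9.9 55.5] n [-11.4  20.5]
268 186 279 y -59.8 -0.1 s [-15.3  47.4] n [-11.5  20.4]
268 281 353 y 1.2 47.7 s [-15.4  46.8] n [-11.2  20.6]
274 185 279 y -60.0 -0.1 s [-21.   44.4] n [-11.6  23.3]
274 281 354 y 1.2 47.7 s [-20.9  44.2] n [-11.3  23.5]
280 214 248 y -28.0 -14.6 s [-26.  -11.9] n [-11.6  -3.7]
280 311 345 y 15.1 28.4 s [-26.5 -12.4] n [-11.6  -3.8]
286 211 249 y -28.3 -14.7 s [-30.7  -9.5] n [-11.6   0.8]
286 310 348 y 15.1 28.7 s [-31.3 -10.2] n [-11.6   0.5]
292 209 249 y -28.1 -14.7 s [-35.4 -11.5] n [-11.7   2.7]
292 310 350 y 15.0 28.4 s [-35.5 -12. ] n [-11.6   2.6]
298 206 248 y -28.3 -14.7 s [-40.5 -16. ] n [-12.4   3. ]
298 311 353 y 15.1 28.6 s [-41.  -15.6] n [-12.4   3.5]
304 199 247 y -27.8 -14.6 s [-47.1 -21.8] n [-14.2   2.3]
304 312 361 y 15.0 28.6 s [-47.1 -21.4] n [-13.9   2.8]
```

View pics/w1.png

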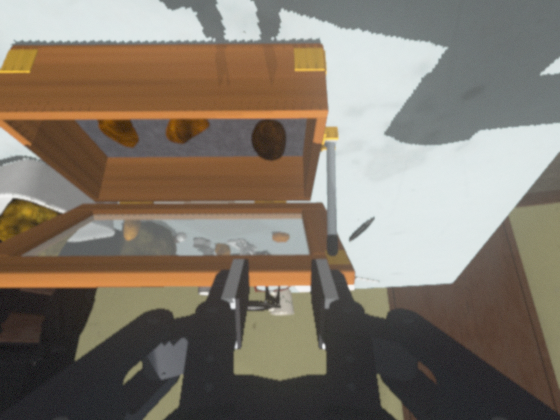

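The fingers are 30 mm apart with their tips at (237,262) and (320,262). The prop tip is at (333,245) under the lid's near member, and the lid's front edge runs along rows 265–285.

```bash
python3 - <<'E'
from h import *
z=np.load('pics/w1.npz'); o=bot.get_obs(); where(); W=wpts(z['d'],o); print(o['eef_pos'])
for u in(100,290,345):
    for v in range(200,292,6): print(u,v,W[v,u].round(1), end=' | ')
    print()
goal([-27.6,84,132.9])
E
```

```text
t 2.37 tip case [-96.9  85.3 188.2] F [-0.75  0.2   0.37] q [-0.46  0.32 -0.2  -0.89 -1.34  0.48] w 29.9
[ 453.22079414 -101.85642455  200.39773216]
100 200 [  69.8 -110.9   70. ] | 100 206 [  64.  -106.    79.7] | 100 212 [  57.9 -100.9   89.3] | 100 218 [ 49.2 -94.5  99.4] | 100 224 [ 32.8 -83.6 112.1] | 100 230 [ 21.  -75.5 122.4] | 100 236 [ 11.6 -68.9 131.2] | 100 242 [  1.2 -61.9 139.9] | 100 248 [ -8.6 -55.2 147.9] | 100 254 [-18.3 -48.8 155.5] | 100 260 [-36.7 -37.5 164.8] | 100 266 [-46.1 -31.4 171.3] | 100 272 [-48.9 -29.1 175.8] | 100 278 [-45.4 -30.2 178.9] | 100 284 [-44.7 -29.9 182.7] | 100 290 [ 2916.8 -1632.7  -304.8] | 
290 200 [72.9 97.7 69.9] | 290 206 [60.  97.1 82.8] | 290 212 [58.6 96.9 90.3] | 290 218 [ 45.7  96.3 102.1] | 290 224 [ 31.8  95.7 113.7] | 290 230 [ 20.8  95.2 123.5] | 290 236 [  8.3  94.7 133.4] | 290 242 [ -1.6  94.2 141.8] | 290 248 [-11.1  93.8 149.6] | 290 254 [-32.   93.  160.1] | 290 260 [-40.1  92.7 166.5] | 290 266 [-45.3  92.5 171.9] | 290 272 [-49.4  92.2 176.7] | 290 278 [-46.3  92.3 179.9] | 290 284 [-43.9  92.3 183.3] | 290 290 [1071.5  127.2    6.1] | 
345 200 [224.2 192.1   0.8] | 345 206 [249.1 196.7   0.5] | 345 212 [ 2.772e+02  2.019e+02 -2.000e-01] | 345 218 [306.8 207.4  -0.5] | 345 224 [335.4 212.5   0.7] | 345 230 [3.719e+02 2.193e+02 1.000e-01] | 345 236 [4.102e+02 2.263e+02 2.000e-01] | 345 242 [ 4.546e+02  2.345e+02 -3.000e-01] | 345 248 [5.012e+02 2.430e+02 2.000e-01] | 345 254 [-32.9 131.6 160.6] | 345 260 [-41.  129.6 167. ] | 345 266 [-45.4 128.4 172.1] | 345 272 [-49.2 127.3 176.9] | 345 278 [-113.9  114.1  193.5] | 345 284 [-117.5  113.1  196.7] | 345 290 [-122.9  111.8  200.1] | 
 lin [-0.22, -0.15, 8.86] turn [0.15, 0.03, -0.28]
```

Request:
drive_tool(
  plan=[
    {"linear":[-0.1,-0.15,1.5],"grip":0.3},
    {"linear":[-0.2,-0.15,3],"turn":[0.1,0,-0.3],"grip":0.3},
    {"linear":[-0.2,-0.15,4.5],"turn":[0.1,0,-0.3],"grip":0.3},
    {"linear":[-0.2,-0.15,6],"turn":[0.1,0,-0.3],"grip":0.3},
    {"linear":[-0.2,-0.15,7.5],"turn":[0.1,0,-0.3],"grip":0.3},
    {"linear":[-0.2,-0.15,8.5],"turn":[0.1,0,-0.3],"grip":0.3},
    {"linear":[-0.2,-0.15,8.85],"turn":[0.1,0,-0.3],"grip":0.3},
    {"linear":[-0.2,-0.15,8.85],"turn":[0.1,0,-0.3],"grip":0.3},
    {"linear":[-0.2,-0.15,8.85],"turn":[0.1,0,-0.3],"grip":0.3},
  ],
)

```text
invalid input at $.plan[0]: expected keys turn, linear, grip
```

```bash
python3 - <<'E'
from h import *
where(); goal([-27.6,84,132.9]); grab('wrist','w2')
E
```

```text
t 2.37 tip case [-96.9  85.3 188.2] F [-0.75  0.2   0.37] q [-0.46  0.32 -0.2  -0.89 -1.34  0.48] w 29.9
 lin [-0.22, -0.15, 8.86] turn [0.15, 0.03, -0.28]
```

View pics/w2.png

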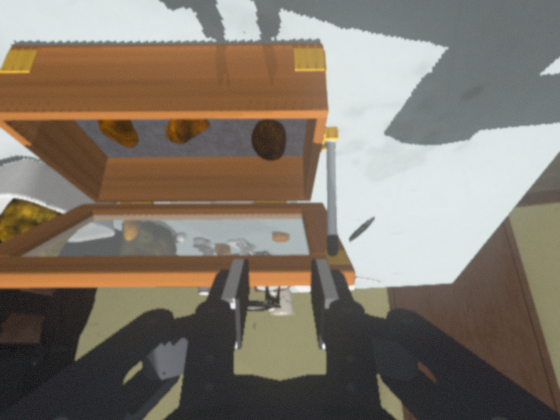

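The call was refused because its first row had no "turn", so the picture is unchanged: fingers at row 262, still outside the lid. I'll send it again.

Request:
drive_tool(
  plan=[
    {"linear":[-0.1,-0.15,1.5],"turn":[0.1,0,-0.3],"grip":0.3},
    {"linear":[-0.2,-0.15,3],"turn":[0.1,0,-0.3],"grip":0.3},
    {"linear":[-0.2,-0.15,4.5],"turn":[0.1,0,-0.3],"grip":0.3},
    {"linear":[-0.2,-0.15,6],"turn":[0.1,0,-0.3],"grip":0.3},
    {"linear":[-0.2,-0.15,7.5],"turn":[0.1,0,-0.3],"grip":0.3},
    {"linear":[-0.2,-0.15,8.5],"turn":[0.1,0,-0.3],"grip":0.3},
    {"linear":[-0.2,-0.15,8.85],"turn":[0.1,0,-0.3],"grip":0.3},
    {"linear":[-0.2,-0.15,8.85],"turn":[0.1,0,-0.3],"grip":0.3},
    {"linear":[-0.2,-0.15,8.85],"turn":[0.1,0,-0.3],"grip":0.3},
  ],
)

```text
time: 3.17
eef_pos: [477.1, -36.6, 145.9]
orientation: [-1.377, 1.91, 0.64]
wrist_force: [0.0, 0.3, 0.1]
grip_width: 29.7
grip_force: 0.0
```

```bash
python3 - <<'E'
from h import *
where(); goal([-27.6,84,132.9],say='now'); grab('wrist','w3')
E
```

```text
t 3.17 tip case [-27.5  83.5 133.7] F [0.01 0.25 0.06] q [-0.34  0.38 -0.27 -0.98 -1.18  0.54] w 29.7
now lin [0.07, 0.05, 0.04] turn [0.04, 0.01, 0.15]
```

View pics/w3.png

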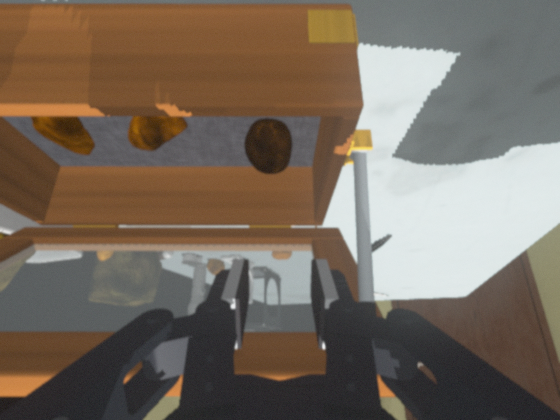

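The fingers are inside under the lid (tips at row 262). The prop, at (362,150–300), is just to the right of the outer finger and clear of it. Next is the outward push along tool +y.

Request:
drive_tool(
  plan=[
    {"linear":[0,0.3,0],"turn":[0,0,0],"grip":0.3},
    {"linear":[0,0.6,0],"turn":[0,0,0],"grip":0.3},
    {"linear":[0,0.9,0],"turn":[0,0,0],"grip":0.3},
    {"linear":[0,1.1,0],"turn":[0,0,0],"grip":0.3},
    {"linear":[0,1.3,0],"turn":[0,0,0],"grip":0.3},
    {"linear":[0,1.5,0],"turn":[0,0,0],"grip":0.3},
    {"linear":[0,1.7,0],"turn":[0,0,0],"grip":0.3},
    {"linear":[0,1.9,0],"turn":[0,0,0],"grip":0.3},
    {"linear":[0,2.1,0],"turn":[0,0,0],"grip":0.3},
    {"linear":[0,2.3,0],"turn":[0,0,0],"grip":0.3},
  ],
)

```text
time: 4.05
eef_pos: [455.0, -29.0, 145.7]
orientation: [-1.377, 1.911, 0.64]
wrist_force: [1.5, 0.3, -1.1]
grip_width: 29.8
grip_force: 0.0
```

```bash
python3 - <<'E'
from h import *
where(); o=bot.get_obs(); im,d=grab('wrist','w4'); W=wpts(d,o)
for v in range(150,310,15):
    r=W[v]; print(v,[(u,*r[u].round().astype(int).tolist()) for u in range(300,460,3) if -45<r[u,0]<-25 and r[u,2]>60 and r[u,1]>115][::2])
E
```

```text
t 4.05 tip case [-27.3 106.9 133.5] F [ 1.53  0.26 -1.11] q [-0.34  0.35 -0.32 -0.98 -1.17  0.56] w 29.8
150 [(300, -40, 118, 70), (306, -38, 121, 69), (315, -40, 126, 70), (321, -40, 129, 70), (327, -37, 133, 68)]
165 [(300, -25, 119, 70), (330, -37, 134, 78), (336, -38, 137, 78), (342, -38, 140, 78)]
180 [(345, -37, 141, 86), (351, -38, 144, 87), (357, -38, 147, 87)]
195 [(360, -36, 148, 94), (366, -39, 150, 96), (372, -38, 154, 95), (378, -37, 157, 95)]
210 [(375, -36, 155, 103), (381, -39, 157, 104), (387, -40, 160, 104), (393, -38, 163, 104)]
225 [(390, -35, 162, 110), (396, -37, 164, 111), (402, -39, 166, 112), (408, -38, 170, 111)]
240 [(408, -37, 169, 119), (414, -39, 171, 119), (420, -38, 174, 119), (426, -38, 177, 119)]
255 [(423, -35, 175, 126), (429, -38, 177, 126), (435, -39, 179, 127), (441, -38, 183, 126)]
270 [(312, -37, 122, 134), (333, -39, 132, 134), (438, -36, 181, 133), (444, -37, 183, 133), (450, -38, 185, 134), (456, -39, 188, 134)]
285 [(312, -35, 122, 140)]
300 [(312, -32, 122, 146)]
```

The prop has swung clear and is falling outward. I'll hold still so the lid can rest.

Request:
drive_tool(
  plan=[
    {"linear":[0,0,0],"turn":[0,0,0],"grip":0.3},
    {"linear":[0,0,0],"turn":[0,0,0],"grip":0.3},
    {"linear":[0,0,0],"turn":[0,0,0],"grip":0.3},
    {"linear":[0,0,0],"turn":[0,0,0],"grip":0.3},
    {"linear":[0,0,0],"turn":[0,0,0],"grip":0.3},
    {"linear":[0,0,0],"turn":[0,0,0],"grip":0.3},
    {"linear":[0,0,0],"turn":[0,0,0],"grip":0.3},
    {"linear":[0,0,0],"turn":[0,0,0],"grip":0.3},
    {"linear":[0,0,0],"turn":[0,0,0],"grip":0.3},
    {"linear":[0,0,0],"turn":[0,0,0],"grip":0.3},
    {"linear":[0,0,0],"turn":[0,0,0],"grip":0.3},
    {"linear":[0,0,0],"turn":[0,0,0],"grip":0.3},
  ],
)

```text
time: 5.1
eef_pos: [455.2, -28.8, 145.9]
orientation: [-1.377, 1.91, 0.641]
wrist_force: [-0.5, -0.3, -1.4]
grip_width: 29.9
grip_force: 0.0
```

```bash
python3 - <<'E'
from h import *
where(); o=bot.get_obs(); im,d=grab('wrist','w5'); W=wpts(d,o)
L=W.reshape(-1,3); L=L[(L[:,2]>80)&(L[:,0]>-60)&(L[:,0]<70)&(L[:,1]>-120)&(L[:,1]<60)&(L[:,2]<185)]
a=np.arctan2(L[:,2]-70,75-L[:,0]); print('lid angles pctl',np.percentile(a,[5,10,20,40,60,80]).round(3),L[:,2].max())
im,d=grab('side','side1')
cv2.imwrite('pics/s1c.png',cv2.resize(im[140:260,205:345],None,fx=4,fy=4,interpolation=cv2.INTER_CUBIC))
a=np.radians(40);dv=np.array([np.cos(a),-np.sin(a)]);n=np.array([np.sin(a),np.cos(a)])
for A,s in((.62,40),(.6,30),(.55,20),(.45,11),(.3,9),(.2,9),(.1,9),(.03,9),(0,9),(-.02,9)):
    E=np.array([75-164*np.cos(A),70+164*np.sin(A)]); t=E+(s-3)*0+ (s)*dv-11*n; print(A,s,t.round(1),end=' '); goal([t[0],104,t[1]])
E
```

```text
t 5.1 tip case [-27.1 106.7 133.7] F [-0.52 -0.28 -1.43] q [-0.34  0.35 -0.32 -0.98 -1.17  0.56] w 29.9
lid angles pctl [0.675 0.677 0.692 0.725 0.74  0.773] 181.27034823643794
0.62 40 [-34.9 131.2]  lin [0.7, -0.27, -0.44] turn [0.03, 0.04, 0.14]
0.6 30 [-44.4 134.9]  lin [1.02, -0.27, -1.41] turn [0.03, 0.04, 0.14]
0.55 20 [-56.6 134.4]  lin [1.84, -0.26, -2.31] turn [0.03, 0.04, 0.14]
0.45 11 [-71.3 125.8]  lin [3.44, -0.26, -2.89] turn [0.03, 0.04, 0.14]
0.3 9 [-81.9 104.3]  lin [5.77, -0.25, -2.31] turn [0.03, 0.04, 0.14]
0.2 9 [-85.9  88.4]  lin [7.25, -0.25, -1.6] turn [0.03, 0.04, 0.14]
0.1 9 [-88.4  72.2]  lin [8.65, -0.25, -0.75] turn [0.03, 0.04, 0.14]
0.03 9 [-89.1  60.7]  lin [9.58, -0.24, -0.07] turn [0.03, 0.04, 0.14]
0 9 [-89.2  55.8]  lin [9.96, -0.24, 0.24] turn [0.03, 0.04, 0.14]
-0.02 9 [-89.1  52.5]  lin [10.21, -0.24, 0.46] turn [0.03, 0.04, 0.14]
```

View pics/s1c.png

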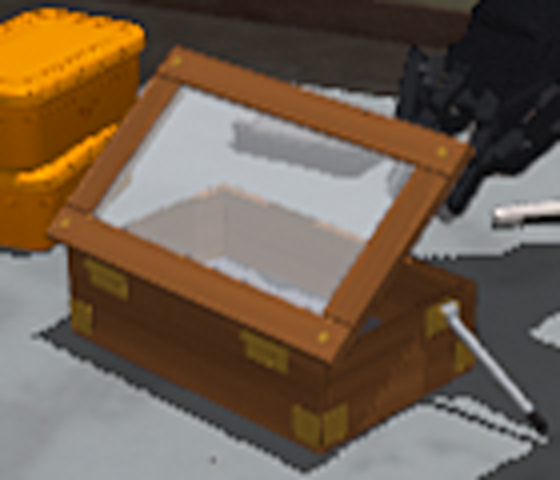

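The side crop shows the lid caught at about 0.675 rad, with the fingers under its near front corner at (450,190). The prop hangs outside at (500,370). Now I'll lower it, pulling the fingers back along the arc of the front edge.

Request:
drive_tool(
  plan=[
    {"linear":[0.2,0,-0.2],"turn":[0,0,0],"grip":0.3},
    {"linear":[0.4,0,-0.5],"turn":[0,0,0],"grip":0.3},
    {"linear":[0.65,0,-0.8],"turn":[0,0,0],"grip":0.3},
    {"linear":[0.9,0,-1.1],"turn":[0,0,0],"grip":0.3},
    {"linear":[1.15,0,-1.45],"turn":[0,0,0],"grip":0.3},
    {"linear":[1.45,0,-1.8],"turn":[0,0,0],"grip":0.3},
    {"linear":[1.75,0,-2.15],"turn":[0,0,0],"grip":0.3},
    {"linear":[2.1,0,-2.4],"turn":[0,0,0],"grip":0.3},
    {"linear":[2.45,0,-2.6],"turn":[0,0,0],"grip":0.3},
    {"linear":[2.8,0,-2.75],"turn":[0,0,0],"grip":0.3},
    {"linear":[3.1,0,-2.8],"turn":[0,0,0],"grip":0.3},
    {"linear":[3.4,0,-2.8],"turn":[0,0,0],"grip":0.3},
  ],
)

```text
time: 6.2
eef_pos: [441.4, -70.2, 137.6]
orientation: [-1.376, 1.91, 0.64]
wrist_force: [0.1, -0.7, -1.7]
grip_width: 29.8
grip_force: 0.7
```

```bash
cat >> h.py <<'E'
def path(L,y=106.7):
    a=np.radians(40);dv=np.array([np.cos(a),-np.sin(a)]);n=np.array([np.sin(a),np.cos(a)])
    for A,s in L:
        E=np.array([75-164*np.cos(A),70+164*np.sin(A)]); t=E+s*dv-11*n; print(A,t.round(1),end=' '); goal([t[0],y,t[1]])
E
python3 - <<'E'
from h import *
where(); im,d=grab('side','side2'); path([(.4,10),(.3,10),(.2,10),(.1,10),(.05,10),(.02,10),(0,10),(-.02,10)])
# lid angle from top surface in side view: hinge-normal fit
e,ey,O=frame(); P=w2c(cloud('side',np.load('pics/side2.npz'),(140,260,218,345))); P=P[(abs(P[:,1])<125)&(P[:,0]>-95)&(P[:,0]<80)&(P[:,2]>84)]
print(len(P), P[:,2].max(), np.polyfit(P[:,0],P[:,2],1))
E
```

```text
t 6.2 tip case [-70.7 106.5 125.4] F [ 0.06 -0.72 -1.66] q [-0.43  0.38 -0.31 -0.95 -1.22  0.61] w 29.8
0.4 [-75.5 119. ]  lin [0.74, 0.01, 0.03] turn [0.03, 0.01, 0.09]
0.3 [-81.1 103.6]  lin [2.28, 0.01, 0.59] turn [0.03, 0.01, 0.09]
0.2 [-85.1  87.7]  lin [3.76, 0.02, 1.3] turn [0.03, 0.01, 0.09]
0.1 [-87.6  71.5]  lin [5.16, 0.02, 2.15] turn [0.03, 0.01, 0.09]
0.05 [-88.2  63.3]  lin [5.82, 0.02, 2.63] turn [0.03, 0.01, 0.09]
0.02 [-88.4  58.4]  lin [6.21, 0.02, 2.93] turn [0.03, 0.01, 0.09]
0 [-88.4  55.1]  lin [6.47, 0.02, 3.14] turn [0.03, 0.01, 0.09]
-0.02 [-88.4  51.9]  lin [6.71, 0.02, 3.35] turn [0.03, 0.01, 0.09]
1396 153.20920823758598 [ -0.47303601 120.98262705]
```

Request:
drive_tool(
  plan=[
    {"linear":[0.4,0,0],"turn":[0,0,0],"grip":0.3},
    {"linear":[0.8,0,0.05],"turn":[0,0,0],"grip":0.3},
    {"linear":[1.25,0,0.2],"turn":[0,0,0],"grip":0.3},
    {"linear":[1.75,0,0.4],"turn":[0,0,0],"grip":0.3},
    {"linear":[2.25,0,0.6],"turn":[0,0,0],"grip":0.3},
    {"linear":[2.75,0,0.8],"turn":[0,0,0],"grip":0.3},
    {"linear":[3.25,0,1.05],"turn":[0,0,0],"grip":0.3},
    {"linear":[3.75,0,1.3],"turn":[0,0,0],"grip":0.3},
    {"linear":[4.2,0,1.55],"turn":[0,0,0],"grip":0.3},
    {"linear":[4.6,0,1.8],"turn":[0,0,0],"grip":0.3},
    {"linear":[4.9,0,2.0],"turn":[0,0,0],"grip":0.3},
    {"linear":[5.15,0,2.15],"turn":[0,0,0],"grip":0.3},
  ],
)

```text
time: 7.25
eef_pos: [436.2, -85.8, 84.0]
orientation: [-1.377, 1.91, 0.641]
wrist_force: [0.6, -0.1, -2.1]
grip_width: 29.8
grip_force: 1.1
```

```bash
python3 - <<'E'
from h import *
where(); o=bot.get_obs(); im,d=grab('wrist','w6'); path([(.05,10),(.02,10),(0,10),(-.01,10),(-.02,10),(-.04,10)])
W=wpts(d,o)
for u in(60,150,280):
    print(u,[ (v,*W[v,u].round().astype(int).tolist()) for v in range(150,420,10) if -100<W[v,u,0]<80 and W[v,u,2]>50])
E
```

```text
t 7.25 tip case [-87.1 106.5  71.8] F [ 0.56 -0.05 -2.07] q [-0.47  0.49 -0.33 -0.97 -1.17  0.74] w 29.8
0.05 [-88.2  63.3]  lin [0.69, 0.02, 0.44] turn [0.04, 0.03, 0.09]
0.02 [-88.4  58.4]  lin [1.08, 0.02, 0.74] turn [0.04, 0.03, 0.09]
0 [-88.4  55.1]  lin [1.33, 0.02, 0.95] turn [0.04, 0.03, 0.09]
-0.01 [-88.4  53.5]  lin [1.46, 0.02, 1.05] turn [0.04, 0.03, 0.09]
-0.02 [-88.4  51.9]  lin [1.58, 0.02, 1.16] turn [0.04, 0.03, 0.09]
-0.04 [-88.3  48.6]  lin [1.83, 0.02, 1.38] turn [0.04, 0.03, 0.09]
60 [(240, -74, -14, 50), (250, -75, -12, 56), (260, -74, -11, 61), (270, -74, -10, 67), (290, 68, -101, 54), (300, 67, -98, 64), (310, -88, 5, 89), (320, -87, 5, 93), (330, -86, 6, 97)]
150 [(240, -74, 35, 50), (250, -74, 36, 56), (260, -74, 37, 61), (270, -75, 38, 67), (290, 67, -15, 54), (300, 68, -14, 63)]
280 [(240, -76, 107, 51), (250, -75, 107, 56), (260, -75, 107, 62), (270, -76, 107, 67), (290, 66, 107, 54), (300, 67, 107, 63), (310, -88, 107, 89), (320, -87, 107, 93), (330, -85, 107, 97)]
```

View pics/w6.png

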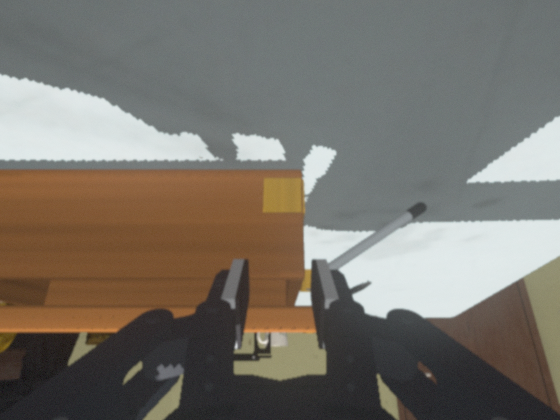

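The lid's front edge (rows 308–330) is about 18 mm above the rim. The fingers are in front of the wall (x = −75), clear of it, and carrying the lid.

Request:
drive_tool(
  plan=[
    {"linear":[0.17,0,0.1],"turn":[0,0,0],"grip":0.3},
    {"linear":[0.33,0,0.2],"turn":[0,0,0],"grip":0.3},
    {"linear":[0.48,0,0.3],"turn":[0,0,0],"grip":0.3},
    {"linear":[0.62,0,0.4],"turn":[0,0,0],"grip":0.3},
    {"linear":[0.75,0,0.5],"turn":[0,0,0],"grip":0.3},
    {"linear":[0.86,0,0.58],"turn":[0,0,0],"grip":0.3},
    {"linear":[0.95,0,0.65],"turn":[0,0,0],"grip":0.3},
    {"linear":[1.02,0,0.7],"turn":[0,0,0],"grip":0.3},
    {"linear":[1.08,0,0.74],"turn":[0,0,0],"grip":0.3},
    {"linear":[1.12,0,0.78],"turn":[0,0,0],"grip":0.3},
    {"linear":[1.16,0,0.81],"turn":[0,0,0],"grip":0.3},
    {"linear":[1.2,0,0.84],"turn":[0,0,0],"grip":0.3},
  ],
)

```text
time: 8.3
eef_pos: [435.9, -86.9, 70.0]
orientation: [-1.377, 1.91, 0.641]
wrist_force: [-0.5, -0.5, -1.7]
grip_width: 30.0
grip_force: 0.8
```

```bash
python3 -c "
from h import *
where(); path([(0,10),(-.02,10),(-.04,10)])"
```

```text
t 8.3 tip case [-88.3 106.4  57.8] F [-0.47 -0.47 -1.66] q [-0.47  0.52 -0.33 -0.98 -1.15  0.77] w 30.0
0 [-88.4  55.1]  lin [0.21, 0.03, 0.16] turn [0.03, 0.04, 0.15]
-0.02 [-88.4  51.9]  lin [0.46, 0.03, 0.37] turn [0.03, 0.04, 0.15]
-0.04 [-88.3  48.6]  lin [0.7, 0.03, 0.59] turn [0.03, 0.04, 0.15]
```

Still carrying the lid, about 2–3 mm to go, so I'll creep down at 0.5 mm per row.

Request:
drive_tool(
  plan=[
    {"linear":[0.04,0,0.03],"turn":[0,0,0],"grip":0.3},
    {"linear":[0.08,0,0.06],"turn":[0,0,0],"grip":0.3},
    {"linear":[0.12,0,0.09],"turn":[0,0,0],"grip":0.3},
    {"linear":[0.16,0,0.12],"turn":[0,0,0],"grip":0.3},
    {"linear":[0.2,0,0.15],"turn":[0,0,0],"grip":0.3},
    {"linear":[0.24,0,0.18],"turn":[0,0,0],"grip":0.3},
    {"linear":[0.28,0,0.22],"turn":[0,0,0],"grip":0.3},
    {"linear":[0.32,0,0.25],"turn":[0,0,0],"grip":0.3},
    {"linear":[0.36,0,0.28],"turn":[0,0,0],"grip":0.3},
    {"linear":[0.4,0,0.32],"turn":[0,0,0],"grip":0.3},
    {"linear":[0.44,0,0.35],"turn":[0,0,0],"grip":0.3},
    {"linear":[0.48,0,0.38],"turn":[0,0,0],"grip":0.3},
  ],
)

```text
time: 9.3
eef_pos: [435.9, -87.1, 63.8]
orientation: [-1.377, 1.91, 0.641]
wrist_force: [1.1, 0.4, -0.6]
grip_width: 30.3
grip_force: 0.0
```

```bash
python3 - <<'E'
from h import *
where(); o=bot.get_obs(); im,d=grab('wrist','w7'); W=wpts(d,o)
for u in(60,150,280):
    print(u,[ (v,*W[v,u].round(1).tolist()) for v in range(270,360,6) if -100<W[v,u,0]<80 and W[v,u,2]>50])
E
```

```text
t 9.3 tip case [-88.4 106.4  51.6] F [ 1.12  0.4  -0.62] q [-0.48  0.53 -0.33 -0.98 -1.15  0.79] w 30.3
60 [(282, -75.6, -8.2, 53.0), (288, -74.1, -8.4, 55.8), (294, -74.7, -7.2, 59.0), (300, -75.1, -6.2, 62.1), (306, -74.1, -6.0, 65.0), (312, -74.3, -5.1, 68.0), (318, -88.8, 4.9, 72.1), (324, -89.0, 5.7, 74.7), (330, -88.8, 6.3, 77.3), (336, -88.3, 6.6, 79.9), (342, -87.1, 6.5, 82.4)]
150 [(282, -74.6, 38.5, 52.8), (288, -75.1, 39.2, 56.0), (294, -74.6, 39.5, 59.0), (300, -75.2, 40.1, 62.1), (306, -73.0, 39.8, 64.8)]
280 [(282, -75.2, 107.0, 52.8), (288, -75.9, 107.0, 56.0), (294, -74.6, 107.0, 58.9), (300, -75.5, 107.0, 62.0), (306, -74.7, 107.0, 64.9), (312, -74.5, 107.0, 67.9), (318, -88.5, 106.9, 71.9), (324, -88.9, 106.9, 74.6), (330, -90.4, 106.9, 77.3), (336, -90.2, 106.9, 79.8), (342, -88.5, 106.9, 82.3)]
```

Request:
drive_tool(
  plan=[
    {"linear":[0.06,0,0.05],"turn":[0,0,0],"grip":0.3},
    {"linear":[0.12,0,0.1],"turn":[0,0,0],"grip":0.3},
    {"linear":[0.23,0,0.19],"turn":[0,0,0],"grip":0.3},
    {"linear":[0.35,0,0.1],"turn":[0,0,0],"grip":0.3},
    {"linear":[0.6,0,-0.2],"turn":[0,0,0],"grip":0.3},
    {"linear":[1.0,0,-0.8],"turn":[0,0,0],"grip":0.3},
    {"linear":[1.7,0,-1.6],"turn":[0,0,0],"grip":0.3},
    {"linear":[2.3,0,-2.4],"turn":[0,0,0],"grip":0.3},
    {"linear":[2.9,0,-3.2],"turn":[0,0,0],"grip":0.3},
    {"linear":[3.2,0,-4.2],"turn":[0,0,0],"grip":0.3},
    {"linear":[3.4,0,-5.2],"turn":[0,0,0],"grip":0.3},
    {"linear":[3.4,0,-5.2],"turn":[0,0,0],"grip":0.3},
  ],
)

```text
time: 10.35
eef_pos: [416.4, -147.8, 72.0]
orientation: [-1.377, 1.911, 0.637]
wrist_force: [0.6, -0.4, -0.6]
grip_width: 29.6
grip_force: 0.0
```

```bash
python3 - <<'E'
from h import *
where(); a,_=grab('side','side9'); b,_=grab('top','top9')
c1=cv2.resize(a[145:265,205:345],None,fx=2.8,fy=2.8); c2=cv2.resize(b[120:270,240:400],None,fx=2.24,fy=2.24)
cv2.imwrite('pics/fin.png',np.hstack([c1[:336],c2[:336]]))
E
```

```text
t 10.35 tip case [-152.2  105.5   59.8] F [ 0.65 -0.4  -0.63] q [-0.59  0.54 -0.29 -0.9  -1.23  0.8 ] w 29.6
```

View pics/fin.png

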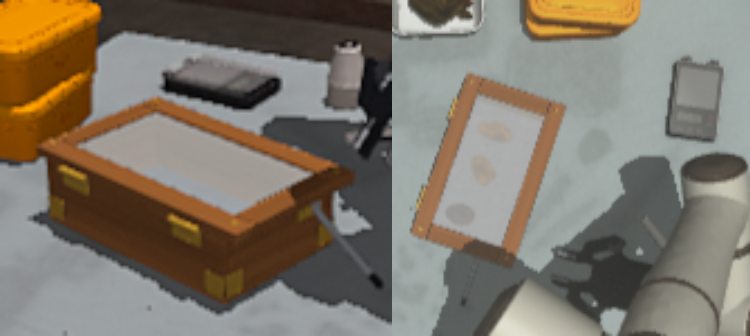

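The lid lies flat and shut in both views, the prop hangs at (350,250), and the gripper is well clear in front. The pen and cone look undisturbed. I'll hand in.

```bash
python3 -c "
from cell import job
print(job.sign_off())"
```

```text
the job is handed in; nothing more can be done
None
```

I pushed the prop outward, the lid dropped slightly onto the fingers and rested there for about 1 s, then I lowered it until it lay flat and shut, backed the gripper clear and handed the job in at about 10 s; no verdict was given.

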